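# Lean the bread board on the griddle wall and chock its foot

## Task

The wooden board is slumped back over the slatted rack. Tip it up and over so that it stands on its foot leaning on the low brick wall, clearly sloped and not bolt upright, and slide the rack along the bench squarely up against the foot of the board so that the foot cannot slip out. Leave the bowl, pot lid, ladle and tongs where they are.

Things in the scene. Friction and masses are not known exactly. Their poses are not given: they have to be found in the camera images.
- wall: low brick wall fixed on the bench, 280 mm long (its x), 60 mm thick (its y), 212 mm high with its concrete coping. Origin: centre of its underside; z up. The face to lean on is the flat one at y = +30 mm, which looks towards the rack and the board.
- board: plain light wooden board, 140 mm wide (x), 14 mm thick (y), 180 mm long (z), 0.26 kg, loose. Origin: centre of its foot end; z runs from foot to top end; -y looks to the wall. At the start the foot is on the bench, 45 to 75 mm from the wall's face; the board leans away from the wall, 35 degrees from vertical, on the rack's rest bar, its top end jutting out over the rack.
- board_top (a point): centre of the board's top end (board x 0, y 0, z 180 mm)
- board_foot (a point): middle of the board's foot edge on the rack side (board x 0, y +7 mm, z 0)
- rack: loose slatted wooden rack, 0.55 kg, darker than the board. Origin: centre of underside; z up; -y points to board and wall. Slotted base 150 (x) by 140 (y) by 30 mm high; its front bar, face at y = -70 mm, is the stop for the board's foot. Above, two posts carry a 150 mm long rest bar: top at z = 95 mm, front face y = -55 mm.
- rack_back (a point): middle of the outer face of the rack's back bar (rack y +70 mm, z 15 mm; the bar is 30 mm high and 150 mm long), a good place to push it; it slides on the bench against wood friction
- bowl: bystander: glazed ceramic bowl, 130 mm across, 55 mm high; origin centre of underside
- pot_lid: bystander: aluminium pot lid, 170 mm across, with a black knob, 42 mm high in all; origin centre of underside
- ladle: bystander: red plastic ladle, 250 mm long, cup 80 mm across and 30 mm high; origin under the centre of the cup, handle to its -x
- tongs: bystander: stainless tongs lying flat, 200 mm long (its x), 14 mm high; origin centre of underside
Things that resemble listed ones, but are neither listed nor needed, are in the scene too. There is more than one size of the rack; the one meant has the size given above.

How it is judged (in metres and radians):
At the end, for the whole second after the job is handed in: The board stands on its foot on the bench with its top end against the brick wall, leaning 6 to 30 degrees from vertical; the rack stands flat with its front bar square to the board (within 11 degrees), centred within 60 mm of the foot's middle and no more than 10 mm from it; both are at rest (angle between board's own z axis and vertical between 0.1 and 0.52 rad and y of board_top in the frame of wall below 0.055 m and y of board_foot in the frame of wall above 0.055 m and contact force between board and wall above 0.03 N and y of board_foot in the frame of rack between -0.08 and -0.064 m and x of board_foot in the frame of rack between -0.06 and 0.06 m and angle between the x axis of board and the x axis of rack, either way round below 0.2 rad and height (world z) of board_foot below 0.015 m and angle between rack's own z axis and vertical below 0.08 rad and linear speed of each of board, rack below 0.02 m/s); the robot touches nothing.
It fails at once if the bowl is shifted more than 40 mm (distance of bowl from where it was at the start of the episode above 0.04 m).
It fails at once if the pot lid is shifted more than 40 mm (distance of pot_lid from where it was at the start of the episode above 0.04 m).
It fails at once if the ladle is shifted more than 40 mm (distance of ladle from where it was at the start of the episode above 0.04 m).
It fails at once if the tongs are shifted more than 40 mm (distance of tongs from where it was at the start of the episode above 0.04 m).
It also fails if it takes over 50 s, if anything falls off the work surface, if the arm or the gripper's body presses on something with over 40 N, if the wrist force passes 120 N, or if a joint passes its speed limit or range.

## Robot

A 6-joint arm with a two-finger parallel gripper is mounted at the origin on the work surface. World frame = base frame: x ahead of the robot, y to its left, z up, the work surface at z = 0. Lengths are in mm, angles in degrees, forces in N, time in s.
With the tool pointing down it reaches from about 300 to 850 mm from the base axis. Payload 4.2 kg.
Tool frame: the origin (TCP) lies midway between the tips of the shut fingers; the grasp point (between the pads) lies env.hold_point_z behind it (env.hold_point_z is the distance from the TCP to the grasp point, in mm); z points along the fingers, y is the line along which they close (so a half turn about z gives the same grasp; the last joint's range is limited). The gripper opens to 91 mm and grips with 3 to 60 N. Pads are 32 mm wide; open, the fingers measure 118 mm over their backs; the gripper's body (76 mm by 178 mm) begins 60 mm behind the grasp point.
Start: joints at [-69.786, 18.312, 89.639, -0, 72.044, -1.146], TCP at [209.433, -535.519, 213.976] pointing down, gripper open.
Joint ranges: [-177.97, 177.97], [-48.28, 115.42], [12.27, 149.76], [-77.06, 257.06], [2.81, 150.46], [-146.56, 146.56]. Speed limits (degrees/s): [147.25, 147.25, 180, 180, 180, 180].

## Interface

Orientations are given as [roll, pitch, yaw] about the fixed x, y, z axes, in that order (R = Rz(yaw) Ry(pitch) Rx(roll)).
In Python, from workcell import env, viewer, spotter gives the robot as it stands.
- The arm moves only by the tool apply_moves, never from a script. Its arguments are lists of equal length, an entry for each row: "delta_pos": the shift along the world's x, y, z normalised to -1 to 1, where 1 is 120 mm, a list of three; "rot": the turn, a rotation vector about the world's x, y, z normalised to -1 to 1, where 1 is 1.5 rad, a list of three; "hand": the opening, from 0 (shut) to 1 (fully open). A call has 1 to 10 rows; each row is the pose to reach, as a shift and turn from the pose commanded when the call began; what a row does not reach only later rows make up. A row lasts 1/12 s, in which the tool goes at most 41.7 mm and 7.16 degrees, less where a joint would pass 70% of its speed; a pose out of reach is approached as far as the arm can. A call with a number of a shift or a turn outside -1 to 1 is refused whole. A call with a gripper value outside its range is refused whole. The fingers move at their own pace and stop on an object; "newtons" is the grip in N (left out, the last holds). Time passes only in rows, so rows that repeat a pose let the fingers close. It gives the time, the measured TCP pose, the force, the opening and the grip force at its end, in the units of the state.
- env.state(): the state, without advancing time (a new reading comes with each control period).
- viewer.grab_frame(name): name is "side" or "top" or "wrist"; returns a dict with "pixels" (384x512x3 uint8, red, green, blue), "camera_matrix" (3x3 intrinsics, pixels), "R" (3x3) and "t" (3): a world point X has camera coordinates R X + t; the wrist camera has in their place "mount" (4x4, takes a point from camera to tool coordinates, whose origin is the TCP and whose axes are the flange's). Camera axes: x right, y down, z forward; pixel columns grow to the right and rows downward; lengths in mm; the calibration is good to about 2 mm. A picture is of the moment at which its call begins: read the wrist's pose just before it. There is no depth.
- env.job_done(): hands the job in; it is judged then, once.
Trained networks look in a picture, given as the dict that the camera call returned (one of the last four; its "shot" number tells which), for a name from the list of things; names that differ only in an ending like _2 or _b are one class to them, and where a whole thing is asked for, a point or a joint stands for the part that bears it (a point fixed in the world has none). Each returns a list of dicts, best first, with "score" (0 to 1); they miss things now and then, are a little off and sometimes report something else, mostly with a low value. They report only what shows in the picture. A call takes as long as a camera call. They do not tell look-alikes from the thing itself.
- spotter.trace(picture, query): "mask" (384x512 bool, what is visible of it) and "box" ([centre column, centre row, width, height] in pixels, round what is visible of it).
- spotter.landmark_of(picture, query): "position" ([column, row] in pixels: a listed point, or the origin of a listed thing).
The state is a dict: "time_s": time; "qpos": joint angles; "qvel": joint speeds; "effort": joint torques, N m; "ee_pos": TCP position; "ee_rot": TCP orientation; "force": force on the tool from outside, world axes, zero at the start; "torque": the same for the moment, N m; "gripper_width": finger opening in mm; "gripper_force": force on a finger pad.
Only numpy, scipy, OpenCV 4.12 (cv2) and the standard library are available. Lean on these libraries where they do the work, as an engineer would, in place of code of your own. Each camera call takes 0.05 s, during which the arm holds its last target. There are 200 camera calls.

## Working session

There is one attempt and no reset: what is moved stays moved. The work goes in short steps, Python scripts to look and compute and a tool call to move; the robot and the scene stay as the last step left them, time stands still between calls to the robot, and variables do not carry over. Pictures are saved under pics/ and viewed, at most 10 in all, crops included, and the job is handed in when it is done.

Besides the shell and the picture viewer there is one more tool, called after "Emit:" as name(argument=value, ...) on one line, values as JSON. apply_moves: Moves the arm, as the interface text tells. Its arguments: {"type":"object","properties":{"delta_pos":{"type":"array"},"rot":{"type":"array"},"hand":{"type":"array"},"newtons":{"type":"number"}},"required":["delta_pos","rot","hand"]}

```bash
mkdir -p pics; ls; cat > h.py <<'E'
import numpy as np, cv2
from workcell import env, viewer, spotter
def save(p,n): cv2.imwrite(f'pics/{n}.png',cv2.cvtColor(p['pixels'],cv2.COLOR_RGB2BGR))
def tri(ps):  # list of (pic,[u,v])
    A=[];b=[]
    for p,uv in ps:
        P=p['camera_matrix']@np.c_[p['R'],p['t']]
        for k in (0,1):
            r=P[k]-uv[k]*P[2]; A.append(r[:3]/np.linalg.norm(r[:3])); b.append(-r[3]/np.linalg.norm(r[:3]))
    x,res,_,_=np.linalg.lstsq(np.array(A),np.array(b),rcond=None); return x,np.linalg.norm(np.array(A)@x-b)
def onz(p,uv,z):
    d=p['R'].T@np.linalg.solve(p['camera_matrix'],[uv[0],uv[1],1]); c=-p['R'].T@np.ravel(p['t'])
    return c+d*(z-c[2])/d[2]
E
cat > a.py <<'E'
from h import *
np.set_printoptions(precision=1,suppress=True)
S=viewer.grab_frame('side');T=viewer.grab_frame('top')
im=np.hstack([S['pixels'],T['pixels']]); 
save(S,'s0');save(T,'t0')
print(env.hold_point_z)
for q in ['wall','board','board_top','board_foot','rack','rack_back','bowl','pot_lid','ladle','tongs']:
    for n,p in(('S',S),('T',T)):
        print(q,n,[(np.array(d['position']),round(d['score'],2),onz(p,d['position'],0)) for d in spotter.landmark_of(p,q)])
E
python3 a.py
```

```text
pics
18.8
wall S []
wall T [(array([314.3, 193.4]), 0.77, array([ 565.8, -165.4,    0. ]))]
board S [(array([249.5, 206.5]), 0.72, array([580.9, -59. ,   0. ]))]
board T [(array([281.2, 188.4]), 0.55, array([581.9, -59.4,   0. ]))]
board_top S [(array([282. , 174.1]), 0.87, array([420.9,  49.1,   0. ]))]
board_top T [(array([247.1, 194.4]), 0.58, array([562.7,  50. ,   0. ]))]
board_foot S [(array([253.3, 205.1]), 0.61, array([574.1, -46.7,   0. ]))]
board_foot T [(array([279.3, 191.8]), 0.58, array([571. , -53.3,   0. ]))]
rack S [(array([296.7, 256.3]), 0.81, array([777.2,  94.9,   0. ])), (array([282. , 168.6]), 0.6, array([392.4,  49.1,   0. ])), (array([288.6, 206.5]), 0.56, array([575.1,  71.6,   0. ]))]
rack T [(array([241.8, 193. ]), 0.97, array([567.2,  67. ,   0. ])), (array([245.2, 250.2]), 0.95, array([385.1,  55.9,   0. ])), (array([235.2, 128.5]), 0.79, array([776. ,  88.6,   0. ]))]
rack_back S [(array([309.4, 204.5]), 0.85, array([563. , 141.7,   0. ])), (array([280.8, 177.4]), 0.72, array([437.9,  44.9,   0. ])), (array([370.2, 249.8]), 0.62, array([743.2, 322.9,   0
[... 198 characters left out ...]
))]
bowl S [(array([370.5, 246.6]), 0.59, array([730.9, 325.4,   0. ]))]
bowl T []
pot_lid S [(array([143.3, 176.4]), 0.86, array([ 455.6, -440.9,    0. ]))]
pot_lid T [(array([403.1, 224. ]), 0.79, array([ 468. , -447.9,    0. ]))]
ladle S [(array([404.2, 194.4]), 0.83, array([501.3, 471.2,   0. ]))]
ladle T [(array([121.3, 213.8]), 0.73, array([500.9, 452.2,   0. ]))]
tongs S [(array([131.6, 228.4]), 0.76, array([ 690.8, -429. ,    0. ])), (array([309.2, 201.2]), 0.37, array([547.9, 141.6,   0. ]))]
tongs T [(array([393.7, 155.2]), 0.82, array([ 688.8, -422.1,    0. ])), (array([221.4, 196.2]), 0.32, array([557. , 132.3,   0. ])), (array([240.2, 195. ]), 0.2, array([560.8,  72.1,   0. ]))]
```

View pics/s0.png

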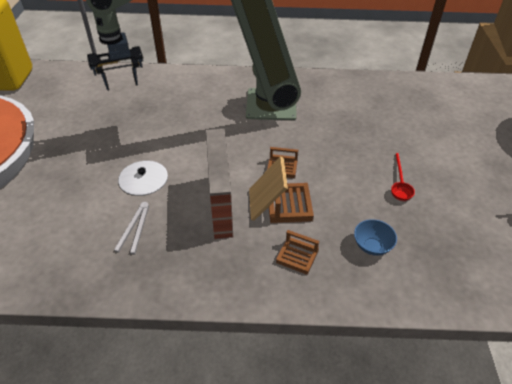

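View pics/t0.png

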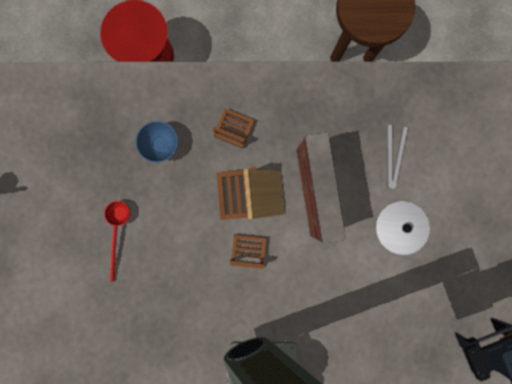

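The board (tan) spans top-view columns 247–285, row ~193, on the middle, larger rack. The wall is at columns 298–343, slightly turned, and the two small racks are look-alikes. Next I'll zoom in for corners.

```bash
python3 - <<'E'
import cv2
t=cv2.imread('pics/t0.png');s=cv2.imread('pics/s0.png')
cv2.imwrite('pics/t0c.png',cv2.resize(t[120:250,205:355],None,fx=4.6,fy=4.6,interpolation=cv2.INTER_CUBIC))
cv2.imwrite('pics/s0c.png',cv2.resize(s[120:245,195:325],None,fx=4.8,fy=4.8,interpolation=cv2.INTER_CUBIC))
E
```

```text
(no output)
```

View pics/t0c.png

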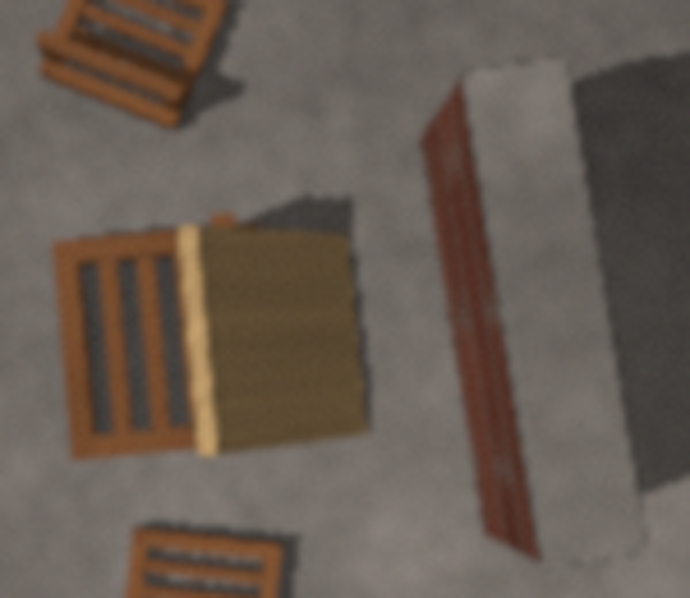

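View pics/s0c.png

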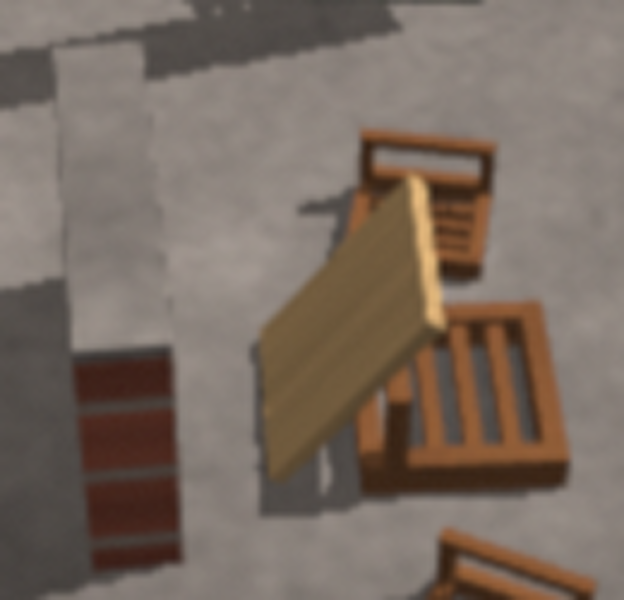

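```bash
cat > m.py <<'E'
from h import *
np.set_printoptions(precision=1,suppress=True)
S=viewer.grab_frame('side');T=viewer.grab_frame('top')
t=lambda x,y:((x+.5)/4.6-.5+205,(y+.5)/4.6-.5+120)
s=lambda x,y:((x+.5)/4.8-.5+195,(y+.5)/4.8-.5+120)
for n,a,b in [('topW near',(218,455),(410,178)),('topW far',(203,230),(427,330)),('topR near',(195,453),(426,182)),('topR far',(178,228),(445,322)),
 ('footW near',(368,430),(262,330)),('footW far',(350,235),(270,480)),('rackback near',(75,458),(540,303)),('rackback far',(55,243),(568,460)),('wall far top',(463,78),(170,348)),('wall far base',(422,145),(182,565))]:
    print(n,*tri([(T,t(*a)),(S,s(*b))]))
for n,a,z in [('wall near top',(540,558),212),('wall far top',(463,78),212),('wall base near',(487,533),0),('wall base far',(422,145),0),('rb near',(75,458),30),('rb far',(55,243),30)]: print(n,onz(T,t(*a),z))
for q in ['rack_back','board_top','board_foot','wall']:
    a=spotter.landmark_of(T,q);b=spotter.landmark_of(S,q)
    if a and b: print(q,*tri([(T,a[0]['position']),(S,b[0]['position'])]))
print(env.state()['ee_pos'],env.state()['ee_rot'],env.state()['time_s'])
E
python3 m.py
```

```text
topW near [490.5  34.5 146.4] 2.5314477620917955
topW far [627.4  45.  140.7] 4.36420770022712
topR near [491.6  46.9 144.2] 0.41093431417551635
topR far [627.7  58.  148.8] 1.558861453340881
footW near [503.1 -66.7   6.7] 3.7916163731967645
footW far [638.8 -54.8   1.6] 4.3889239246337235
rackback near [484.5 132.9  24.3] 2.482005969577526
rackback far [631.1 147.   23.3] 2.0622429957173853
wall far top [ 708.4 -107.8  202.1] 1.3081668962136113
wall far base [ 704.  -108.4  -11.1] 2.2737644295570383
wall near top [ 435.  -148.5  212. ]
wall far top [ 706.3 -107.3  212. ]
wall base near [ 431.6 -152.1    0. ]
wall base far [ 702.2 -108.7    0. ]
rb near [484.6 130.6  30. ]
rb far [630.4 144.8  30. ]
rack_back [560.8 144.5   9.8] 1.6796205326269118
board_top [555.1  41.1 141.1] 2.900466863398801
board_foot [568.8 -47.9  -4.2] 7.1079842074705875
[ 209.4 -535.5  214. ] [180.   -0.   21.4] 1.6
```

Emit:
apply_moves(delta_pos=[[0.5,1,1],[0.5,1,1],[0.5,1,1],[0.5,1,1],[0.5,1,1]], rot=[[0,0,0],[0,0,0],[0,0,0],[0,0,0],[0,0,0]], hand=[1,0.8,0.7,0.7,0.7], newtons=20)

```text
time_s: 2.02
ee_pos: [271.4, -413.6, 338.8]
ee_rot: [179.6, -0.2, 21.5]
force: [-0.3, 0.2, 0.9]
gripper_width: 67.4
gripper_force: 0.0
```

Emit:
apply_moves(delta_pos=[[1,1,0.4],[1,1,0.4],[1,1,0.4],[1,1,0.4],[1,1,0.4]], rot=[[0,0,0],[0,0,0],[0,0,0],[0,0,0],[0,0,0]], hand=[0.7,0.7,0.7,0.7,0.7])

```text
time_s: 2.43
ee_pos: [392.9, -292.6, 383.3]
ee_rot: [179.9, -0.2, 21.6]
force: [0.0, -0.6, -0.1]
gripper_width: 63.7
gripper_force: 0.0
```

Emit:
apply_moves(delta_pos=[[1,1,0],[1,1,0],[1,1,0],[1,1,0],[1,1,0]], rot=[[0,0,-0.19],[0,0,-0.19],[0,0,-0.19],[0,0,-0.19],[0,0,-0.19]], hand=[0.7,0.7,0.7,0.7,0.7])

```text
time_s: 2.85
ee_pos: [512.4, -172.5, 380.5]
ee_rot: [-179.9, -0.0, 5.3]
force: [0.2, -0.8, -0.2]
gripper_width: 63.7
gripper_force: 0.0
```

Emit:
apply_moves(delta_pos=[[0.4,1,0],[0.4,1,0],[0.4,1,0],[0.4,1,0],[0.4,1,0]], rot=[[0,0,0],[0,0,0],[0,0,0],[0,0,0],[0,0,0]], hand=[0.7,0.7,0.7,0.7,0.7])

```text
time_s: 3.27
ee_pos: [558.0, -54.3, 380.9]
ee_rot: [180.0, 0.1, 5.2]
force: [-0.3, -0.8, -0.1]
gripper_width: 63.8
gripper_force: 0.0
```

Emit:
apply_moves(delta_pos=[[0,1,-0.5],[0,1,-0.5],[0,1,-0.5],[0,1,-0.5],[0,1,-0.5],[0,1,-0.5],[0,1,-0.5]], rot=[[-0.406,-0.036,0],[-0.406,-0.036,0],[-0.406,-0.036,0],[-0.406,-0.036,0],[-0.406,-0.036,0],[-0.406,-0.036,0],[-0.406,-0.036,0]], hand=[0.7,0.7,0.7,0.7,0.7,0.7,0.7])

```text
time_s: 3.85
ee_pos: [557.4, 64.0, 320.9]
ee_rot: [144.9, 0.2, 5.1]
force: [-0.3, 0.2, 0.2]
gripper_width: 64.0
gripper_force: 0.0
```

Emit:
apply_moves(delta_pos=[[0,0.15,-0.9],[0,0.15,-0.9],[0,0.15,-0.9],[0,0.15,-0.9],[0,0.15,-0.9]], rot=[[0,0,0],[0,0,0],[0,0,0],[0,0,0],[0,0,0]], hand=[0.7,0.7,0.7,0.7,0.7])

```text
time_s: 4.27
ee_pos: [557.9, 79.9, 215.0]
ee_rot: [144.9, -0.0, 4.9]
force: [0.2, -0.3, 0.6]
gripper_width: 64.0
gripper_force: 0.0
```

```bash
python3 - <<'E'
from h import *
np.set_printoptions(precision=1,suppress=True)
s=env.state();W=viewer.grab_frame('wrist');save(W,'w1')
from scipy.spatial.transform import Rotation as Ro
print(s['ee_pos'],s['ee_rot'],W['mount'])
M=np.array(W['mount']);Rt=Ro.from_euler('xyz',s['ee_rot'],degrees=True).as_matrix()
def px(X):
    c=np.linalg.inv(M)@np.r_[Rt.T@(np.array(X)-s['ee_pos']),1]; k=W['camera_matrix']@c[:3]; return k[:2]/k[2]
for X in [(490.5,35.5,146),(627,47,146),(491,47,147),(627.7,58,152),(503,-62,7),(638.8,-53,7)]: print(X,px(X))
for q in ['board_top','rack_back']: print(q,[(d['position'],d['score']) for d in spotter.landmark_of(W,q)])
E
```

```text
[557.9  79.9 215. ] [144.9  -0.    4.9] [[  -0.    -1.    -0.3   79.7]
 [   1.    -0.     0.     0.1]
 [  -0.    -0.3    1.  -170.1]
 [   0.     0.     0.     1. ]]
(490.5, 35.5, 146) [252.9 271. ]
(627, 47, 146) [251.5 122.1]
(491, 47, 147) [243.1 273.9]
(627.7, 58, 152) [244.  120.8]
(503, -62, 7) [256.4 207.3]
(638.8, -53, 7) [257.3 112.5]
board_top [([250.7, 202.2], 0.94)]
rack_back [([102.8, 182.6], 0.63)]
```

View pics/w1.png

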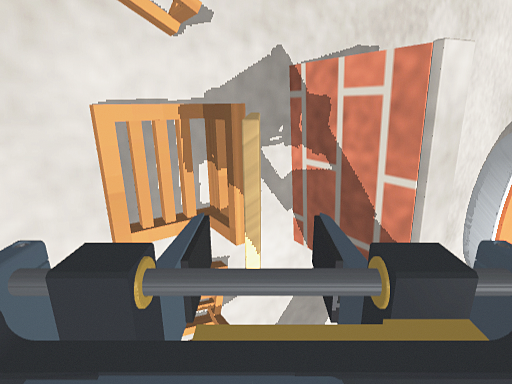

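The tip strip of the board is at columns 245–260 between the fingers (about 205 and 320), so it is well centred. I'll go in along the board's axis and close.

Emit:
apply_moves(delta_pos=[[0.02,-0.22,-0.35],[0.04,-0.44,-0.7],[0.04,-0.44,-0.7],[0.04,-0.44,-0.7],[0.04,-0.44,-0.7]], rot=[[0,0,0],[0,0,0],[0,0,0],[0,0,0],[0,0,0]], hand=[0.7,0.7,0.7,0.7,0.7])

```text
time_s: 4.83
ee_pos: [563.2, 29.2, 131.6]
ee_rot: [145.0, -0.2, 5.0]
force: [0.6, 0.1, 0.2]
gripper_width: 63.6
gripper_force: 0.0
```

Emit:
apply_moves(delta_pos=[[0,0,0],[0,0,0],[0,0,0],[0,0,0],[0,0,0],[0,0,0],[0,0,0],[0,0,0]], rot=[[0,0,0],[0,0,0],[0,0,0],[0,0,0],[0,0,0],[0,0,0],[0,0,0],[0,0,0]], hand=[0.4,0.25,0.1,0.1,0.1,0.1,0.1,0.1], newtons=20)

```text
time_s: 5.5
ee_pos: [562.2, 29.9, 129.8]
ee_rot: [145.0, -0.0, 5.0]
force: [1.8, 1.9, -4.4]
gripper_width: 14.0
gripper_force: 20.0
```

Emit:
apply_moves(delta_pos=[[0,0,0.083],[0.01,-0.093,0.143],[0.018,-0.19,0.195],[0.027,-0.293,0.237],[0.037,-0.4,0.27],[0.037,-0.4,0.27]], rot=[[0,0,0],[0.058,0.005,0],[0.116,0.01,0],[0.174,0.015,0],[0.232,0.02,0],[0.232,0.02,0]], hand=[0.1,0.1,0.1,0.1,0.1,0.1])

```text
time_s: 6.0
ee_pos: [567.6, -23.0, 165.3]
ee_rot: [165.0, -0.3, 4.7]
force: [-0.3, 1.7, -2.4]
gripper_width: 13.6
gripper_force: 20.0
```

Emit:
apply_moves(delta_pos=[[0.009,-0.108,0.024],[0.018,-0.218,0.038],[0.028,-0.328,0.043],[0.038,-0.439,0.038],[0.038,-0.439,0.038],[0.038,-0.439,0.038]], rot=[[0.058,0.005,0.01],[0.116,0.01,0.02],[0.174,0.015,0.03],[0.232,0.02,0.044],[0.232,0.02,0.044],[0.232,0.02,0.044]], hand=[0.1,0.1,0.1,0.1,0.1,0.1])

```text
time_s: 6.5
ee_pos: [570.6, -72.6, 166.3]
ee_rot: [-175.1, -0.6, 8.5]
force: [-0.4, 0.9, -3.5]
gripper_width: 13.7
gripper_force: 20.0
```

```bash
python3 - <<'E'
from h import *
S=viewer.grab_frame('side');T=viewer.grab_frame('top')
f=lambda p,a:cv2.resize(p['pixels'][a[0]:a[1],a[2]:a[3]],(400,380),interpolation=cv2.INTER_CUBIC)
im=np.hstack([f(S,(110,245,190,332)),f(T,(110,245,205,347))]);save({'pixels':im},'c2')
s=env.state();print(s['ee_pos'],s['ee_rot'],s['force'],s['gripper_width'])
E
```

```text
[570.58975895 -70.26451796 166.44401629] [-175.02796229   -0.62190816    8.73237645] [ 0.17931742  0.080493   -2.8300062 ] 13.937373631051196
```

View pics/c2.png

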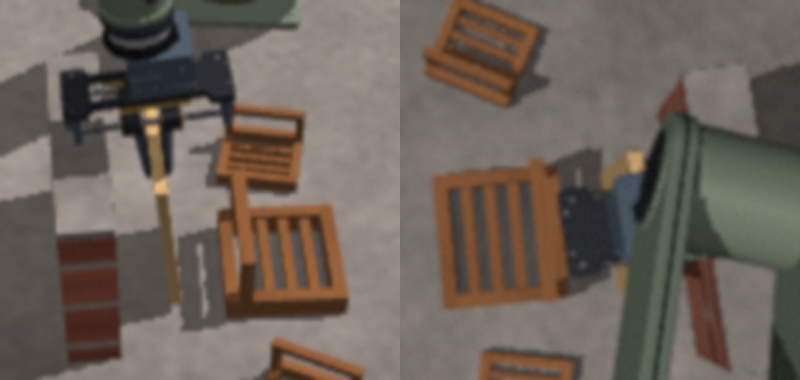

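The board is held almost upright, just clear of the bench. Next I lower it to contact.

Emit:
apply_moves(delta_pos=[[0,0,-0.04],[0,0,-0.06],[0,0,-0.075],[0,0,-0.075]], rot=[[0,0,0],[0,0,0],[0,0,0],[0,0,0]], hand=[0.1,0.1,0.1,0.1])

```text
time_s: 6.93
ee_pos: [570.8, -69.9, 157.2]
ee_rot: [-175.0, -0.7, 8.8]
force: [0.7, -0.2, -2.5]
gripper_width: 14.0
gripper_force: 20.0
```

Emit:
apply_moves(delta_pos=[[0,0,-0.015],[0,0,-0.03],[0,0,-0.03]], rot=[[0,0,0],[0,0,0],[0,0,0]], hand=[0.1,0.1,0.1])

```text
time_s: 7.18
ee_pos: [571.5, -70.8, 154.7]
ee_rot: [-175.0, -0.8, 8.7]
force: [-0.0, 0.1, -0.7]
gripper_width: 13.9
gripper_force: 20.0
```

Emit:
apply_moves(delta_pos=[[0,0,0],[0,0,0],[0,0,0],[0,0,0]], rot=[[0,0,0],[0,0,0],[0,0,0],[0,0,0]], hand=[0.25,0.35,0.35,0.35])

```text
time_s: 7.52
ee_pos: [571.4, -71.1, 154.6]
ee_rot: [-175.0, -0.8, 8.7]
force: [0.9, -0.8, -0.1]
gripper_width: 31.6
gripper_force: 0.1
```

Emit:
apply_moves(delta_pos=[[0.006,-0.04,0],[0.012,-0.08,0],[0.018,-0.12,0],[0.024,-0.16,0],[0.03,-0.18,0],[0.03,-0.18,0]], rot=[[0,0,0],[0,0,0],[0,0,0],[0,0,0],[0,0,0],[0,0,0]], hand=[0.35,0.35,0.35,0.35,0.35,0.35])

```text
time_s: 8.02
ee_pos: [574.5, -92.3, 154.3]
ee_rot: [-174.9, -0.7, 8.6]
force: [-1.2, 3.3, 1.6]
gripper_width: 31.7
gripper_force: 1.9
```

```bash
python3 - <<'E'
from h import *
S=viewer.grab_frame('side');W=viewer.grab_frame('wrist')
f=lambda p,a:cv2.resize(p['pixels'][a[0]:a[1],a[2]:a[3]],(400,380),interpolation=cv2.INTER_CUBIC)
im=np.hstack([f(S,(110,245,190,332)),f(W,(0,384,50,455))]);save({'pixels':im},'c3')
s=env.state();print(s['ee_pos'],s['ee_rot'],s['force'],s['gripper_width'])
E
```

```text
[574.48227633 -92.28708042 154.28079793] [-174.96400304   -0.69610524    8.69021544] [-2.5941914   2.8435025   0.68787096] 31.81077183055723
```

View pics/c3.png

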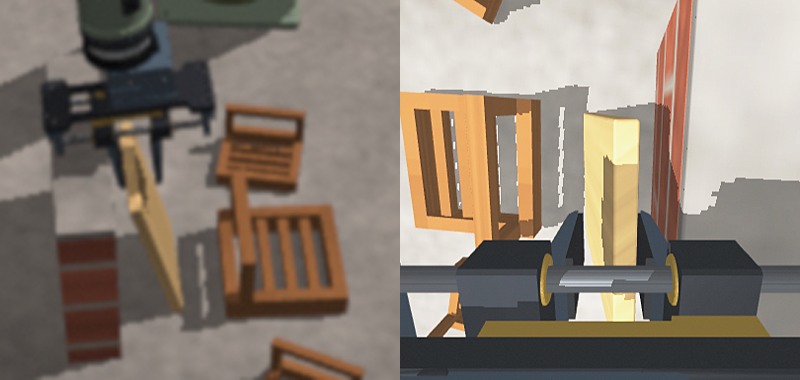

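The board leans inside the open hand against the wall-side finger. I raise the hand straight up so that it drops the last few millimetres to the wall.

Emit:
apply_moves(delta_pos=[[0,0.02,0.1],[0,0.02,0.2],[0,0.02,0.35],[0,0.02,0.6],[0,0.02,1],[0,0.02,1],[0,0.02,1],[0,0.02,1]], rot=[[0,0,0],[0,0,0],[0,0,0],[0,0,0],[0,0,0],[0,0,0],[0,0,0],[0,0,0]], hand=[0.35,0.35,0.35,0.35,0.35,0.35,0.35,0.35])

```text
time_s: 8.78
ee_pos: [574.8, -90.5, 274.2]
ee_rot: [-175.1, -0.8, 8.7]
force: [-0.2, 0.8, -1.2]
gripper_width: 32.1
gripper_force: 0.0
```

Emit:
apply_moves(delta_pos=[[0,0.3,0],[0,0.6,0],[-0.05,1,0],[-0.05,1,0],[-0.05,1,0]], rot=[[-0.058,0,0],[-0.058,0,0],[-0.058,0,0],[-0.058,0,0],[-0.058,0,0]], hand=[0.2,0.1,0,0,0])

```text
time_s: 9.2
ee_pos: [567.6, 32.0, 272.2]
ee_rot: [-179.9, 0.2, 9.0]
force: [0.3, 0.4, -0.5]
gripper_width: 2.3
gripper_force: 0.0
```

Emit:
apply_moves(delta_pos=[[0,0.3,0],[0,0.6,0],[0,1,0],[0,1,0],[0,1,0]], rot=[[0,0,0],[0,0,0],[0,0,0],[0,0,0],[0,0,0]], hand=[0,0,0,0,0])

```text
time_s: 9.62
ee_pos: [568.7, 150.6, 272.7]
ee_rot: [-180.0, 0.2, 8.9]
force: [-0.7, -0.5, 0.4]
gripper_width: 0.2
gripper_force: 0.0
```

```bash
python3 - <<'E'
from h import *
np.set_printoptions(precision=1,suppress=True)
S=viewer.grab_frame('side');T=viewer.grab_frame('top')
f=lambda p,a:cv2.resize(p['pixels'][a[0]:a[1],a[2]:a[3]],(400,380),interpolation=cv2.INTER_CUBIC)
im=np.hstack([f(S,(110,245,190,332)),f(T,(110,245,225,367))]);save({'pixels':im},'c4')
s=env.state();print(s['ee_pos'],s['ee_rot'],s['force'],s['gripper_width'])
for q in ['rack','rack_back','board_top','board_foot']:
    a=spotter.landmark_of(T,q);b=spotter.landmark_of(S,q)
    print(q,[(d['position'],d['score']) for d in a[:2]],[(d['position'],d['score']) for d in b[:2]])
    if a and b: print(q,*tri([(T,a[0]['position']),(S,b[0]['position'])]))
E
```

```text
[568.8 148.2 273.3] [180.    0.1   8.7] [0.5 1.  0.6] 0.4830228069430098
rack [([247.5, 251.2], 0.89), ([234.3, 123.9], 0.87)] [([290.7, 203.7], 0.92), ([299.3, 256.3], 0.84)]
rack [ 354.3   74.1 -228.8] 28.572482163393744
rack_back [([219.2, 194.0], 0.94), ([236.8, 112.7], 0.68)] [([311.6, 200.0], 0.87), ([294.0, 269.8], 0.71)]
rack_back [563.4 142.   22.7] 7.044767160602345
board_top [([308.3, 185.5], 0.96)] [([228.6, 172.2], 0.92)]
board_top [ 581.5 -122.8  157. ] 0.30156133448779243
board_foot [([278.6, 192.1], 0.57)] [([253.9, 202.0], 0.75)]
board_foot [569.7 -47.6  10.9] 3.8459943950457443
```

View pics/c4.png

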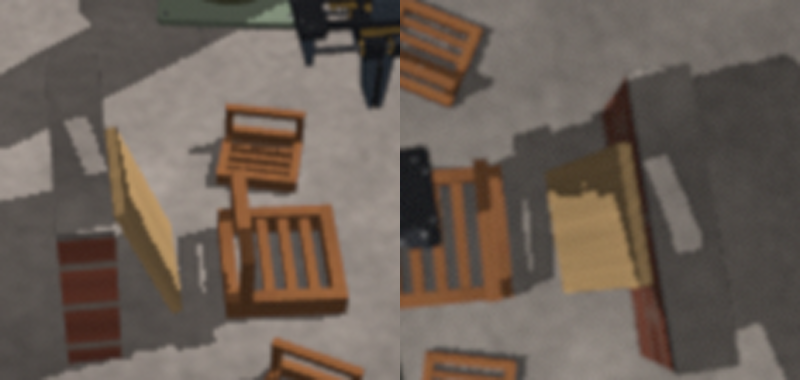

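The board now leans on the wall (left panel, top at about (112,130); foot to about (180,310)). The rack is still square, roughly 50 mm off. I'll push it with both open fingertips on its back bar.

Emit:
apply_moves(delta_pos=[[0,0.2,0],[-0.1,0.28,-0.1],[-0.12,0.28,-0.3],[-0.12,0.28,-0.5],[-0.12,0.28,-0.7],[-0.12,0.28,-1],[-0.12,0.28,-1],[-0.12,0.28,-1],[-0.12,0.28,-1],[-0.12,0.28,-1]], rot=[[0,0,1],[0,0,1],[0,0,1],[0,0,1],[0,0,1],[0,0,1],[0,0,1],[0,0,1],[0,0,1],[0,0,1]], hand=[0.5,1,1,1,1,1,1,1,1,1])

```text
time_s: 10.95
ee_pos: [554.5, 183.2, 154.2]
ee_rot: [-179.9, 0.0, 80.7]
force: [-0.6, -0.1, 0.4]
gripper_width: 64.0
gripper_force: 0.0
```

Emit:
apply_moves(delta_pos=[[0,0,0],[0,0,0],[0,0,0],[0,0,-0.3],[0,0,-0.6],[0,0,-0.9],[0,0,-1],[0,0,-1]], rot=[[0,0,0.26],[0,0,0.26],[0,0,0.26],[0,0,0.26],[0,0,0.26],[0,0,0.26],[0,0,0.26],[0,0,0.26]], hand=[1,1,1,1,1,1,1,1])

```text
time_s: 11.62
ee_pos: [551.8, 182.4, 30.7]
ee_rot: [-179.5, 0.1, 102.7]
force: [0.9, 0.4, 0.6]
gripper_width: 91.5
gripper_force: 0.0
```

Emit:
apply_moves(delta_pos=[[0.02,0,0],[0.02,0,-0.07],[0.02,0,-0.14],[0.02,0,-0.14]], rot=[[0,0,-0.084],[0,0,-0.084],[0,0,-0.084],[0,0,-0.084]], hand=[1,1,1,1])

```text
time_s: 11.95
ee_pos: [556.1, 183.1, 16.6]
ee_rot: [-179.8, 0.0, 95.6]
force: [-0.5, 0.1, 0.1]
gripper_width: 91.1
gripper_force: 0.0
```

```bash
cat > w.py <<'E'
from h import *
import sys
s=env.state();print(s['ee_pos'],s['ee_rot'],s['force'])
S=viewer.grab_frame('side');T=viewer.grab_frame('top')
f=lambda p,a:cv2.resize(p['pixels'][a[0]:a[1],a[2]:a[3]],(400,400),interpolation=cv2.INTER_CUBIC)
im=np.hstack([f(S,(145,265,220,340)),f(T,(130,250,195,315))]);save({'pixels':im},sys.argv[1])
E
python3 w.py c5
```

```text
[556.09595135 183.09091207  16.56180194] [-1.79849249e+02  3.78572129e-02  9.56068251e+01] [-0.51093549  0.1126075   0.10925195]
```

View pics/c5.png

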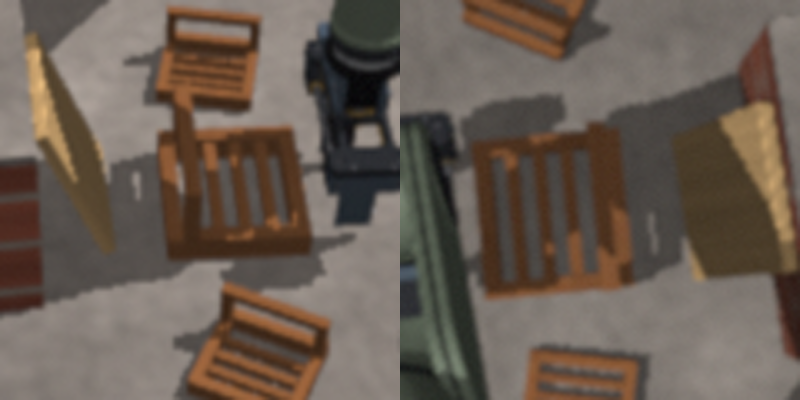

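The rack's back corners are at right-panel (473,143) and (487,297), and the board's foot edge runs from (676,137) to (693,278). I'll convert these to world positions.

```bash
python3 - <<'E'
from h import *
np.set_printoptions(precision=1,suppress=True)
T=viewer.grab_frame('top');S=viewer.grab_frame('side')
t=lambda x,y:((x-400+.5)*.3-.5+195,(y+.5)*.3-.5+130); s=lambda x,y:((x+.5)*.3-.5+220,(y+.5)*.3-.5+145)
a,b=onz(T,t(693,278),0),onz(T,t(676,137),0);c,d=onz(T,t(487,297),30),onz(T,t(473,143),30)
print(a,b,c,d); print('side far foot',onz(S,s(110,250),0),'rack front far bottom',onz(S,s(168,257),0),'rack back far top', onz(S,s(312,245),30))
for p,q in((a,b),(c,d)): print((p+q)/2, np.degrees(np.arctan2(*(q-p)[1::-1])), np.linalg.norm(q-p))
E
```

```text
[503.  -63.4   0. ] [638.8 -47.6   0. ] [485.9 131.1  30. ] [630.1 144.8  30. ]
side far foot [637.7 -45.9   0. ] rack front far bottom [644.1  10.9   0. ] rack back far top [648.2 148.1  30. ]
[570.9 -55.5   0. ] 6.653573971803574 136.66360314633738
[558. 138.  30.] 5.446221394722702 144.79635896956538
```

Emit:
apply_moves(delta_pos=[[0.01,-0.1,-0.01],[0.01,-0.18,-0.01],[0.02,-0.24,-0.01],[0.02,-0.29,-0.01],[0.02,-0.34,-0.01],[0.03,-0.39,-0.01],[0.03,-0.44,-0.01],[0.03,-0.49,-0.01],[0.04,-0.54,-0.01],[0.04,-0.58,-0.01]], rot=[[0,0,0],[0,0,0],[0,0,0],[0,0,0],[0,0,0],[0,0,0.004],[0,0,0.008],[0,0,0.012],[0,0,0.016],[0,0,0.02]], hand=[1,1,1,1,1,1,1,1,1,1])

```text
time_s: 12.98
ee_pos: [561.8, 113.3, 16.4]
ee_rot: [-180.0, 0.0, 97.2]
force: [-0.5, 4.9, 2.0]
gripper_width: 90.7
gripper_force: 2.0
```

```bash
cat > k.py <<'E'
from h import *
np.set_printoptions(precision=1,suppress=True)
s=env.state();print(s['ee_pos'],s['ee_rot'],s['force'])
T=viewer.grab_frame('top');S=viewer.grab_frame('side')
for n,p in(('T',T),('S',S)):
    for q,z in(('rack_back',15),('board_foot',0)): 
        for d in spotter.landmark_of(p,q)[:2]: print(n,q,onz(p,d['position'],z),round(d['score'],2))
    save(p,'last'+n)
# gap on the side view along the far bottom edge: print the row profile
img=S['pixels']
hsv=cv2.cvtColor(img,cv2.COLOR_RGB2HSV)
for r in range(212,225,2): print(r,''.join('#' if hsv[r,c,1]>110 and hsv[r,c,0]<14 else ('o' if hsv[r,c,1]>75 and hsv[r,c,0]<30 else '.') for c in range(235,325)))
E
python3 k.py
```

```text
[561.8 113.3  16.4] [-180.     0.    97.2] [-0.5  4.9  2. ]
T rack_back [826.5  84.6  15. ] 0.93
T rack_back [561.9  85.6  15. ] 0.64
T board_foot [568.8 -51.3   0. ] 0.6
S rack_back [834.2  84.2  15. ] 0.75
S rack_back [568.5  89.5  15. ] 0.64
S board_foot [575.4 -45.9   0. ] 0.65
212 ...........oooooooo.o##########o...####....####o..o####...#######.........................
214 ............ooooooo..###########ooo#############################o.........................
216 .............oooooo..o###########################################.........................
218 ...............ooooo.o##########################################o.........................
220 ................ooo...##########################################..........................
222 ......................###########################oooooooooo...............................
224 .......................oo.................................................................
```

Emit:
apply_moves(delta_pos=[[0.005,-0.02,0],[0.005,-0.04,0],[0.006,-0.06,0],[0.006,-0.067,0],[0.006,-0.067,0]], rot=[[0,0,0],[0,0,0],[0,0,0],[0,0,0],[0,0,0]], hand=[1,1,1,1,1])

```text
time_s: 13.7
ee_pos: [562.4, 106.0, 16.3]
ee_rot: [-180.0, -0.0, 97.2]
force: [0.2, 3.4, -1.4]
gripper_width: 91.2
gripper_force: 2.0
```

```bash
python3 k.py
```

```text
[562.4 106.   16.3] [-180.    -0.    97.2] [ 0.2  3.4 -1.4]
T rack_back [435.1  45.7  15. ] 0.79
T rack_back [561.2  90.4  15. ] 0.74
T board_foot [574.9 -45.9   0. ] 0.95
T board_foot [568.8   9.3   0. ] 0.36
S rack_back [443.3  38.3  15. ] 0.93
S rack_back [562.5  82.6  15. ] 0.87
S board_foot [571.3 -43.4   0. ] 0.72
212 ...........oooooooo##########o...####....####o...####...#######...........................
214 ............ooooooo##########oooo#############################o...........................
216 .............oooooo############################################...........................
218 ..............oooooo##########################################o...........................
220 ...............ooooo##########################################............................
222 ....................############################ooooooooo.................................
224 ....................oooo..................................................................
```

Emit:
apply_moves(delta_pos=[[0.002,-0.01,0],[0.002,-0.02,0],[0.003,-0.025,0],[0.003,-0.025,0]], rot=[[0,0,0],[0,0,0.006],[0,0,0.006],[0,0,0.006]], hand=[1,1,1,1])

```text
time_s: 14.33
ee_pos: [562.0, 102.8, 16.2]
ee_rot: [-179.9, -0.0, 97.7]
force: [-0.8, 5.5, -1.1]
gripper_width: 91.3
gripper_force: 2.5
```

```bash
python3 k.py|tail -8
```

```text
S board_foot [561.5 -58.4   0. ] 0.76
212 ..........oooooooo##########o...####....####o..o####o..o######............................
214 ...........ooooooo######o####o.o##############################............................
216 ............oooooo############################################............................
218 .............oooooo###########################################............................
220 ..............ooooo##########################################o............................
222 ...................o###########################oooooooo...................................
224 ...................ooooo..................................................................
```

Emit:
apply_moves(delta_pos=[[0,0.1,0],[0,0.3,0],[0,0.6,0.1],[0,0.9,0.6],[0,0.9,1],[0,0.9,1],[0,0.9,1]], rot=[[0,0,0],[0,0,0],[0,0,0],[0,0,0],[0,0,0],[0,0,0],[0,0,0]], hand=[1,1,1,1,1,1,1])

```text
time_s: 15.22
ee_pos: [567.2, 213.6, 144.0]
ee_rot: [179.2, -0.1, 97.8]
force: [0.6, 0.5, 0.9]
gripper_width: 91.1
gripper_force: 0.0
```

Emit:
apply_moves(delta_pos=[[-0.2,0.2,1],[-0.5,0.2,1],[-1,0.2,1],[-1,0.2,1],[-1,0.2,1],[-1,0.2,1]], rot=[[0,0,0],[0,0,0],[0,0,0],[0,0,0],[0,0,0],[0,0,0]], hand=[1,1,1,1,1,1])

```text
time_s: 15.72
ee_pos: [440.7, 234.9, 259.0]
ee_rot: [179.8, -0.0, 97.8]
force: [0.1, -1.0, -0.4]
gripper_width: 91.4
gripper_force: 0.0
```

```bash
python3 w.py c9;python3 k.py
```

```text
[440.73300721 234.88358402 259.01280639] [ 1.79820783e+02 -8.91370108e-04  9.78247031e+01] [ 0.13680703 -0.99018917 -0.39575016]
[443.1 234.6 256.6] [179.9   0.1  97.8] [-0.2  0.4 -0.5]
T rack_back [431.  41.  15.] 0.89
T rack_back [813.9  78.2  15. ] 0.88
T board_foot [570.7 -59.    0. ] 0.97
S rack_back [569.   88.2  15. ] 0.65
S rack_back [830.1  83.4  15. ] 0.57
S board_foot [579.1 -47.8   0. ] 0.71
212 ..........oooooooo##########o...####o...####o..o#####oo#######............................
214 ...........ooooooo###########oo###############################o...........................
216 ............oooooo############################################o...........................
218 .............oooooo###############################o##########o............................
220 ..............ooooo#########o################################o............................
222 ...................o########################ooooooo.......................................
224 ...................oooooo.................................................................
```

View pics/c9.png

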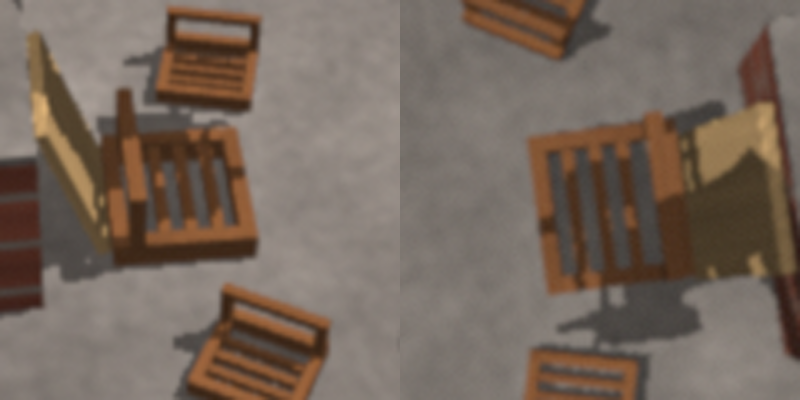

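The rack's front bar is up against the foot: left panel at about (108,255), with no gap in the pixel rows. It is square and centred, and the board is sloped against the wall. Handing in.

```bash
python3 -c "
from workcell import env
print(env.job_done())"
```

```text
the job is handed in; nothing more can be done
None
```

I handed the job in at about 16 s: the board leans on the wall with the rack square against its foot, and the bowl, pot lid, ladle and tongs were never touched; the hand-in call returned no verdict.

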